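# Build up a two-stud valve: spacer plate, then cover

### The job

The valve body clamped in the vice has two upright studs. Thread the flat spacer plate down over both studs until it lies flush on the body, then thread the cover over them on top of it, hexagon up, flush on the spacer; leave both lying free. Feel for the studs and never force the parts down on them: their threads bruise. Do not disturb the other things on the bench.

Things in the scene. Friction and masses are not known exactly. Their poses are not given: they have to be found in the camera images.
- vice: small dark machine vice fixed to the bench; origin on the bench top under the middle of its jaws, y along the jaws, -x towards screw and tommy bar, z up. Jaws 92 mm wide (y), 50 high, to 52 either side in x. A valve body is clamped in it square to the jaws, centred in x, but up to 12 mm off the vice's middle either way along y, not measured: find it by eye or touch. It stays put below 90 N
- seat (a point): point on the vice's axis (x = y = 0, axes as the vice), 68 mm up, level with the valve body's flat top face, 48 (x) x 112 mm (y), flange 12 thick. On the face, 36 mm either side of the body's own middle along y (so up to 12 mm off this point), stand two vertical steel studs: 10 mm diameter, 38 tall, the last 4 tapering to 5 diameter. More than 60 N of a part against them does damage
- spacer: flat steel plate with rounded corners, 48 (x) x 112 (y) x 12 mm, 0.2 to 0.4 kg; two 12 mm through holes on its y axis, 36 mm either side of its middle, and a 24 mm bore in the middle; origin in the middle of the underside, z up. Lies flat on the bench; its long straight sides (48 apart, y -40 to +40) can be gripped. Either way round fits
- cover: cast cover plate, same outline and two holes, 48 (x) x 112 (y) x 12 mm, no bore; on top in the middle a round boss 39 mm wide to 17 above the underside, then a steel hexagon 30 mm across flats (a pair of flats faces +-x) from 17 to 38 above it. 0.25 to 0.5 kg; origin in the middle of the underside, z up. Lies hexagon up. Either way round fits
- pliers: combination pliers lying flat, 58x166x14 mm; a bystander, not to be moved; origin in the middle of its underside
- funnel: white funnel-shaped cup standing upright, 93x99x124 mm; a bystander, not to be moved; origin in the middle of its underside
- sleeve: pair of white tubes joined by a flange, lying, 74x92x36 mm; a bystander, not to be moved; origin in the middle of its underside
- calliper: digital calliper lying flat, 53x210x10 mm; a bystander, not to be moved; origin in the middle of its underside
- spanner: combination spanner lying flat, 29x163x7 mm; a bystander, not to be moved; origin in the middle of its underside
- gauge: round black pressure gauge lying on its back, 87x64x29 mm; a bystander, not to be moved; origin in the middle of its underside
- sensor: pressure transmitter lying, 34x148x34 mm; a bystander, not to be moved; origin in the middle of its underside
- driver: screwdriver lying flat, 26x174x30 mm; a bystander, not to be moved; origin in the middle of its underside

How it is judged:
By the outcome, as a careful person would: the job done as asked, in the order asked, and still so for the second after the job is handed in, with the robot touching nothing.
It also fails if it takes over 72 s, if anything falls off the work surface, if the arm or the gripper's body presses on something with over 40 N, if the wrist force passes 120 N, or if a joint passes its speed limit or range.

### The arm

A 6-joint arm with a two-finger parallel gripper is mounted at the origin on a cart in front of the work surface, level with it; the furniture and walls round the work are solid. World frame = base frame: x ahead of the robot, y to its left, z up, the work surface at z = 0. Lengths are in mm, angles in rad, forces in N, time in s.
With the tool pointing down it reaches from about 350 to 975 mm from the base axis. Payload 7.1 kg.
Tool frame: the origin (TCP) lies between the finger pads; the fingertips stand 14 mm ahead of it and the grasp point (between the pads) lies 5 mm behind it (ctrl.tcp_to_tips is the distance from the TCP to the fingertips, in mm); z points along the fingers, y is the line along which they close (so a half turn about z gives the same grasp; the last joint's range is limited). The gripper opens to 88 mm and grips with 3 to 60 N. Pads are 20 mm wide; open, the fingers measure 115 mm over their backs; the gripper's body (75 mm by 178 mm) begins 61 mm behind the grasp point.
Start: joints at [-1.324, 0.423, 1.63, -0, 1.089, -0.019], TCP at [164.194, -603.03, 236.675] pointing down, gripper open.
Joint ranges: [-3, 3], [-0.9, 2.11], [0.09, 2.58], [-1.31, 4.45], [0.11, 2.69], [-2.54, 2.54]. Speed limits (rad/s): [2.39, 2.39, 3.01, 3.14, 3.14, 3.14].

### API

Orientations are given as a rotation vector (axis times angle).
In Python, from workcell import ctrl gives the robot as it stands.
- The arm moves only by the tool apply_moves, never from a script. Its argument "series" is a list that holds one entry, the list of rows, each a list of 7 numbers: the shift along the tool's x, y, z in cm, then the turn, a rotation vector about the tool's x, y, z in degrees, then the opening, from 0 (shut) to 1 (fully open). A call has 1 to 12 rows; each row shifts and turns the commanded pose from where the row before left it, along the tool's axes as they then stand; what a row does not reach is not made up. A row lasts 1/10 s, in which the tool goes at most 50 mm and 8.59 degrees, less where a joint would pass 70% of its speed; a pose out of reach is approached as far as the arm can. A call with a gripper value outside its range is refused whole. The fingers move at their own pace and stop on an object; the grip force is fixed at half the most. Time passes only in rows, so rows that do not move let the fingers close. It gives the time, the measured TCP pose, the force and the opening at its end, in the units of the state.
- ctrl.get_obs(): the state, without advancing time (a new reading comes with each control period).
- ctrl.get_image(name): name is "side" or "top"; returns a dict with "img" (400x640x3 uint8, blue, green, red), "K" (3x3 intrinsics, pixels), "cam_to_world" (4x4, takes a point from camera to world coordinates). Camera axes: x right, y down, z forward; pixel columns grow to the right and rows downward; lengths in mm; the calibration is good to about 2 mm. A picture is of the moment at which its call begins. There is no depth.
- ctrl.close_job(): hands the job in, once; it reports no verdict.
The state is a dict: "t": time; "qpos": joint angles; "qvel": joint speeds; "joint_torque": joint torques, N m; "ee_pos": TCP position; "orientation": TCP orientation; "ft_force": force on the tool from outside, world axes, zero at the start; "moment": the same for the moment, N m; "width": finger opening in mm.
Only numpy, scipy, OpenCV 4.12 (cv2) and the standard library are available. Lean on these libraries where they do the work, as an engineer would, in place of code of your own. Each camera call takes 0.05 s, during which the arm holds its last target. There are 200 camera calls.

## Working session

There is one attempt and no reset: what is moved stays moved. The work goes in short steps, Python scripts to look and compute and a tool call to move; the robot and the scene stay as the last step left them, time stands still between calls to the robot, and variables do not carry over. Pictures are saved under pics/ and viewed, on a budget of 10 in all, crops included, one or two more only if the job needs it, and the job is handed in when it is done.

Besides the shell and the picture viewer there is one more tool, called after "Emit:" as name(argument=value, ...) on one line, values as JSON. apply_moves: Moves the arm, as the interface text tells. Its arguments: {"type":"object","properties":{"series":{"type":"array","items":{"type":"array","items":{"type":"array","items":{"type":"number"}}}}},"required":["series"]}

```bash
mkdir -p pics; ls; python3 - <<'E'
from workcell import ctrl
import cv2
o=ctrl.get_obs(); print({k:(o[k]) for k in ('t','ee_pos','orientation','width','ft_force')})
for n in ('top','side'):
    d=ctrl.get_image(n); cv2.imwrite(f'pics/{n}0.png',d['img']); print(n,d['K'].tolist(),d['cam_to_world'].round(3).tolist())
E
```

```text
pics
{'t': 0.0, 'ee_pos': array([ 164.07049013, -602.54354912,  235.91596752]), 'orientation': array([-3.11240887e+00, -4.16113753e-01,  3.00131849e-04]), 'width': 87.45924480661745, 'ft_force': array([-0.1069899 ,  0.55522441,  0.6232568 ])}
top [[446.69631443901864, 0.0, 323.1864997702089], [0.0, 446.69631443901864, 200.47635001880326], [0.0, 0.0, 1.0]] [[0.011, -0.981, 0.194, 303.675], [-1.0, -0.008, 0.013, -23.337], [-0.011, -0.194, -0.981, 1338.194], [0.0, 0.0, 0.0, 1.0]]
side [[433.9331561682213, 0.0, 310.98913089835355], [0.0, 433.9331561682213, 199.08344561577184], [0.0, 0.0, 1.0]] [[-0.804, -0.383, 0.455, -17.588], [-0.594, 0.489, -0.639, 783.368], [0.023, -0.784, -0.621, 836.207], [0.0, 0.0, 0.0, 1.0]]
```

View pics/top0.png

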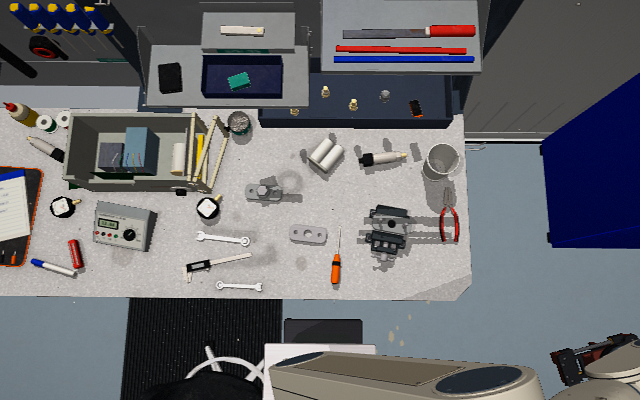

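View pics/side0.png

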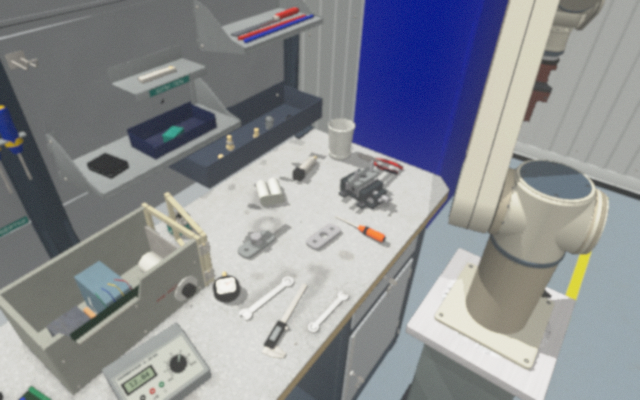

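The top view shows the spacer at about (308,234), the cover at (264,190), the vice at (388,229) and the driver beside it at (337,262). The side view agrees. I'll zoom in next.

```bash
python3 - <<'E'
import cv2,numpy as np
t=cv2.imread('pics/top0.png'); s=cv2.imread('pics/side0.png')
f=lambda im,x,y,w,h:cv2.resize(im[y:y+h,x:x+w],(400,300),interpolation=cv2.INTER_CUBIC)
cv2.imwrite('pics/c1.png',np.vstack([np.hstack([f(t,348,192,80,60),f(t,268,204,80,60)]),np.hstack([f(t,232,162,80,60),f(s,326,154,80,60)])]))
E
```

```text
(no output)
```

View pics/c1.png

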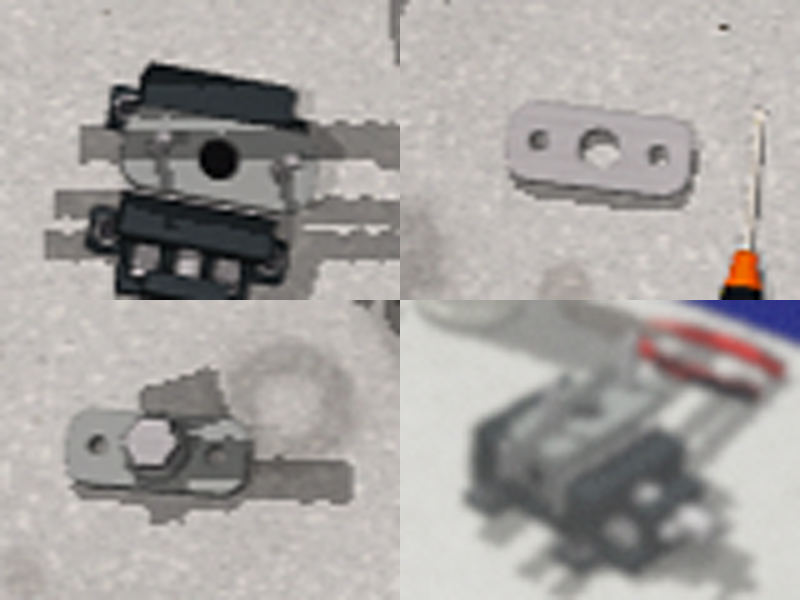

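The crop shows the body bore at top pixel (391.6,223.8) and the jaws tilted about 10° in the image. The spacer holes are at (296,232) and (319.6,235), and the cover holes at (251.4,191) and (275.4,193) with the hexagon top at (262.4,190.6).

```bash
cat > h.py <<'E'
import numpy as np, cv2
from workcell import ctrl
from scipy.spatial.transform import Rotation as R
def cam(n):
    d=ctrl.get_image(n); return d['img'],d['K'],np.array(d['cam_to_world'])
def back(K,T,px,z):
    r=T[:3,:3]@np.linalg.solve(K,[px[0],px[1],1.]); return T[:3,3]+r*(z-T[2,3])/r[2]
def proj(K,T,P):
    p=(np.atleast_2d(P)-T[:3,3])@T[:3,:3]; q=p@K.T; return q[:,:2]/q[:,2:]
def state():
    o=ctrl.get_obs(); r=R.from_rotvec(o['orientation']).as_matrix()
    print('t',round(o['t'],2),'pos',o['ee_pos'].round(1),'yaw(y axis)',np.degrees(np.arctan2(r[1,1],r[0,1])).round(2),'z',r[:,2].round(3),'F',o['ft_force'].round(1),'M',o['moment'].round(2),'w',round(o['width'],1),'q',o['qpos'].round(2)); return o,r
def togo(target,yaw):
    """shift in tool axes (cm) to target, and turn about tool z (deg) so tool y points along yaw (deg), mod 180"""
    o,r=state(); d=r.T@(np.array(target)-o['ee_pos'])/10
    c=np.degrees(np.arctan2(r[1,1],r[0,1])); t=(yaw-c+90)%180-90
    print('tool shift cm',d.round(2),'turn about tool z deg',round(-t,2))
E
python3 - <<'E'
from h import *
_,K,T=cam('top')
def sh(n,px,z): p=back(K,T,px,z); print(n,p.round(1)); return p
sh('bore',(391.6,223.8),68)
a=sh('jawL',(348+152/5,192+70/5),50);b=sh('jawR',(348+298/5,192+95/5),50);print(np.degrees(np.arctan2(*(a-b)[:2])),'jaw: angle of y axis from +y toward +x')
a=sh('studL base?',(348+165/5,192+143/5),106);b=sh('studR',(348+290/5,192+166/5),106);print(np.degrees(np.arctan2(*(a-b)[:2])),((a+b)/2).round(1),np.linalg.norm(a-b))
for n,l,r,z in(('spacer',(296,232),(319.6,235),12),('cover',(251.4,191),(275.4,193),12)):
    a=sh(n,l,z);b=sh(n,r,z);print((a+b)/2,np.degrees(np.arctan2(*(a-b)[:2])),np.linalg.norm(a-b))
sh('spacer bore',(308,233.6),12);sh('hex',(262.4,190.6),38)
state()
E
```

```text
bore [ 487.9 -203.1   68. ]
jawL [ 542.8 -168.1   50. ]
jawR [ 528.6 -253.    50. ]
9.44075849341374 jaw: angle of y axis from +y toward +x
studL base? [ 491.1 -168.4  106. ]
studR [ 478.8 -237.5  106. ]
10.082549642473065 [ 485. -203.  106.] 70.18919873369967
spacer [468.8  74.5  12. ]
spacer [460.4   3.9  12. ]
[464.58246976  39.20726599  12.        ] 6.740380694478683 71.09851722955601
cover [593.  213.2  12. ]
cover [587.4 139.8  12. ]
[590.17246853 176.52918382  12.        ] 4.3885645334277585 73.57752960269953
spacer bore [464.3  38.6  12. ]
hex [588.8 175.7  38. ]
t 0.15 pos [ 164.1 -602.7  236.1] yaw(y axis) -74.77 z [-0.     0.001 -1.   ] F [ 0.1 -0.  -0.2] M [ 0.02  0.02 -0.  ] w 87.8 q [-1.32  0.42  1.63  0.    1.09 -0.02]
```

```bash
cat >> h.py <<'E'
def plan(target,yaw,n):
    """rows to reach target/yaw in n rows, straight line (tool down), rounded; prints the remainder"""
    o,r=state(); p=o['ee_pos'].copy(); c=np.degrees(np.arctan2(r[1,1],r[0,1])); t=((yaw-c+90)%180-90)
    tg=np.array(target,float)
    for i in range(n):
        k=n-i; s=(r.T@((tg-p)/k)/10).round(1); a=round(-t/k,1)
        print([*map(float,s),0,0,a],end=','); p=p+r@s*10; r=r@R.from_rotvec([0,0,np.radians(a)]).as_matrix(); t+=a
    print('\nleft',(tg-p).round(2),round(t,2))
E
python3 -c "
from h import *
plan((464.5,39,150),-6.74,17)"
```

```text
t 0.15 pos [ 164.1 -602.7  236.1] yaw(y axis) -74.77 z [-0.     0.001 -1.   ] F [ 0.1 -0.  -0.2] M [ 0.02  0.02 -0.  ] w 87.8 q [-1.32  0.42  1.63  0.    1.09 -0.02]
[2.7, -3.2, 0.5, 0, 0, np.float64(-4.0)],[2.9, -3.0, 0.5, 0, 0, np.float64(-4.0)],[3.1, -2.8, 0.5, 0, 0, np.float64(-4.0)],[3.3, -2.5, 0.5, 0, 0, np.float64(-4.0)],[3.5, -2.3, 0.5, 0, 0, np.float64(-4.0)],[3.6, -2.1, 0.5, 0, 0, np.float64(-4.0)],[3.8, -1.8, 0.5, 0, 0, np.float64(-4.0)],[3.9, -1.5, 0.5, 0, 0, np.float64(-4.0)],[4.0, -1.3, 0.5, 0, 0, np.float64(-4.0)],[4.0, -1.0, 0.5, 0, 0, np.float64(-4.0)],[4.1, -0.7, 0.5, 0, 0, np.float64(-4.0)],[4.1, -0.4, 0.5, 0, 0, np.float64(-4.0)],[4.2, -0.1, 0.5, 0, 0, np.float64(-4.0)],[4.2, 0.2, 0.5, 0, 0, np.float64(-4.0)],[4.1, 0.4, 0.6, 0, 0, np.float64(-4.0)],[4.1, 0.7, 0.5, 0, 0, np.float64(-4.0)],[4.0, 1.1, 0.6, 0, 0, np.float64(-4.0)],
left [-0.23 -0.03  0.27] 0.03
```

Emit:
apply_moves(series=[[[2.7, -3.2, 0.3, 0, 0, -4, 1], [2.9, -3.0, 0.3, 0, 0, -4, 1], [3.1, -2.8, 0.3, 0, 0, -4, 1], [3.3, -2.5, 0.3, 0, 0, -4, 1], [3.5, -2.3, 0.3, 0, 0, -4, 1], [3.6, -2.1, 0.3, 0, 0, -4, 1], [3.8, -1.8, 0.3, 0, 0, -4, 1], [3.9, -1.5, 0.3, 0, 0, -4, 1], [4.0, -1.3, 0.3, 0, 0, -4, 1], [4.0, -1.0, 0.3, 0, 0, -4, 1], [4.1, -0.7, 0.3, 0, 0, -4, 1], [4.1, -0.4, 0.3, 0, 0, -4, 1]]])

```text
t: 1.35
ee_pos: [376.6, -148.4, 200.7]
orientation: [2.673, 1.65, 0.0]
ft_force: [0.2, 0.3, 0.4]
width: 87.9
```

```bash
python3 -c "
from h import *
plan((464.5,39,60),-6.74,6)"
```

```text
t 1.35 pos [ 376.6 -148.4  200.7] yaw(y axis) -26.62 z [ 0. -0. -1.] F [0.2 0.3 0.4] M [-0.07 -0.07  0.01] w 87.9 q [-0.4   0.15  2.12 -0.    0.87  0.06]
[3.4, -0.1, 2.3, 0, 0, np.float64(-3.3)],[3.5, 0.1, 2.4, 0, 0, np.float64(-3.3)],[3.4, 0.3, 2.3, 0, 0, np.float64(-3.3)],[3.4, 0.5, 2.4, 0, 0, np.float64(-3.3)],[3.4, 0.7, 2.3, 0, 0, np.float64(-3.3)],[3.3, 0.9, 2.4, 0, 0, np.float64(-3.4)],
left [0.34 0.41 0.32] -0.02
```

Emit:
apply_moves(series=[[[3.4, -0.1, 2.3, 0, 0, -3.3, 1], [3.5, 0.1, 2.4, 0, 0, -3.3, 1], [3.4, 0.3, 2.3, 0, 0, -3.3, 1], [3.4, 0.5, 2.4, 0, 0, -3.3, 1], [3.4, 0.7, 2.3, 0, 0, -3.3, 1], [2.0, 0.7, 1.2, 0, 0, -1.7, 1], [0, 0, 0, 0, 0, 0, 1], [0, 0, 0, 0, 0, 0, 1]]])

```text
t: 2.15
ee_pos: [459.5, 24.4, 71.5]
orientation: [-2.38, -2.049, 0.002]
ft_force: [0.0, -0.6, 0.7]
width: 87.9
```

```bash
python3 - <<'E'
from h import *
togo((464.5,39,60),-6.74)
im,K,T=cam('top'); s=cam('side')[0]
f=lambda im,x,y,w,h:cv2.resize(im[y:y+h,x:x+w],(400,400),interpolation=cv2.INTER_CUBIC)
c=proj(K,T,[464.5,39,12])[0]
i2,K2,T2=cam('side'); d=proj(K2,T2,[464.5,39,12])[0]; print(c,d)
cv2.imwrite('pics/c2.png',np.hstack([f(im,int(c[0])-50,int(c[1])-50,100,100),f(i2,int(d[0])-50,int(d[1])-50,100,100)]))
E
```

```text
t 2.15 pos [459.5  24.4  71.5] yaw(y axis) -8.54 z [-0.001 -0.    -1.   ] F [ 0.  -0.6  0.7] M [-0.05 -0.08  0.01] w 87.9 q [ 0.03  0.47  2.08 -0.    0.59  0.18]
tool shift cm [1.52 0.28 1.15] turn about tool z deg -1.8
[307.85771074 233.52671623] [324.01670983 234.02294145]
```

View pics/c2.png

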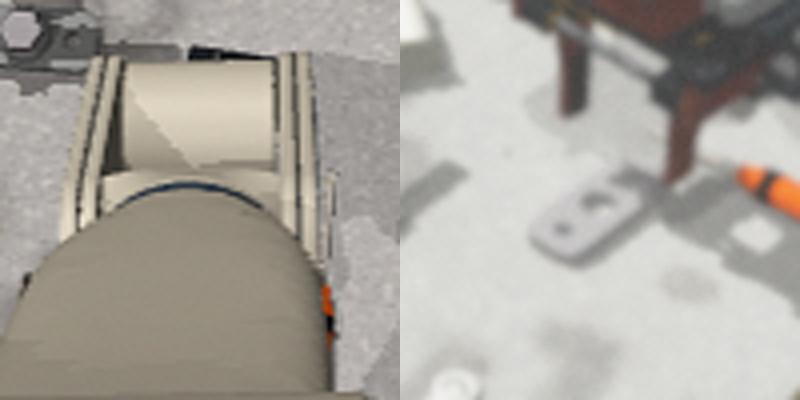

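The top view is blocked by the arm. The side view shows the fingers straddling the spacer, with clearance all round. I'll descend and close.

Emit:
apply_moves(series=[[[0.8, 0.15, 1.2, 0, 0, -0.9, 1], [0.7, 0.13, 1.2, 0, 0, -0.9, 1], [0, 0, 1.2, 0, 0, 0, 1], [0, 0, 1.2, 0, 0, 0, 1], [0, 0, 0.6, 0, 0, 0, 1], [0, 0, 0, 0, 0, 0, 0.6], [0, 0, 0, 0, 0, 0, 0.3], [0, 0, 0, 0, 0, 0, 0.3], [0, 0, 0, 0, 0, 0, 0.3], [0, 0, 0, 0, 0, 0, 0.3], [0, 0, 0, 0, 0, 0, 0.3], [0, 0, 0, 0, 0, 0, 0.3]]])

```text
t: 3.5
ee_pos: [465.4, 38.8, 18.1]
orientation: [2.348, 2.086, 0.002]
ft_force: [0.5, -0.3, 4.3]
width: 47.8
```

```bash
python3 -c "
from h import *
state()"
```

```text
t 3.5 pos [465.4  38.8  18.1] yaw(y axis) -6.77 z [ 0.001  0.    -1.   ] F [ 0.5 -0.3  4.3] M [-0.12 -0.18 -0.01] w 47.8 q [ 0.06  0.59  2.08 -0.    0.47  0.18]
```

Emit:
apply_moves(series=[[[0, 0, -0.5, 0, 0, 0, 0], [0, 0, -1.5, 0, 0, 0, 0], [0, 0, -3, 0, 0, 0, 0], [0, 0, -4, 0, 0, 0, 0], [0, 0, -4, 0, 0, 0, 0], [0, 0, -2, 0, 0, 0, 0], [0, 0, 0, 0, 0, 0, 0]]])

```text
t: 4.2
ee_pos: [466.1, 38.9, 170.3]
orientation: [2.346, 2.084, 0.006]
ft_force: [-0.2, -1.3, -4.1]
width: 47.6
```

```bash
cat >> h.py <<'E'
def outl(c,yaw,z,L=112,W=48,r=12):
    """rounded outline, c=(x,y), yaw of x axis deg"""
    Rm=R.from_euler('z',yaw,degrees=True).as_matrix(); P=[]
    for sx,sy,a0 in((1,1,0),(-1,1,90),(-1,-1,180),(1,-1,270)):
        for a in np.radians(np.arange(a0,a0+91,15)): P.append([sx*(W/2-r)+r*np.cos(a),sy*(L/2-r)+r*np.sin(a),0])
    return (Rm@np.array(P).T).T+[c[0],c[1],z]
def circ(c,yaw,off,z,rad):
    Rm=R.from_euler('z',yaw,degrees=True).as_matrix(); a=np.linspace(0,2*np.pi,25)
    return (Rm@np.c_[off[0]+rad*np.cos(a),off[1]+rad*np.sin(a),0*a].T).T+[c[0],c[1],z]
def overlay(im,K,T,curves,x0,y0,w,h,s):
    o=cv2.resize(im[y0:y0+h,x0:x0+w],(w*s,h*s),interpolation=cv2.INTER_CUBIC)
    for P,col in curves:
        q=((proj(K,T,P)-[x0,y0]+.5)*s-.5).round().astype(int); cv2.polylines(o,[q.reshape(-1,1,2)],True,col,1)
    return o
E
python3 - <<'E'
from h import *
state()
c=(487,-203);y=-9.8
cur=[(outl(c,y,68),(0,255,0)),(circ(c,y,(0,0),68,12),(0,255,0))]
for s in(36,-36): cur+=[(circ(c,y,(0,s),68,5),(0,255,255)),(circ(c,y,(0,s),102,5),(0,0,255)),(circ(c,y,(0,s),106,2.5),(255,0,255))]
im,K,T=cam('top');i2,K2,T2=cam('side')
a=overlay(im,K,T,cur,362,200,57,50,7); b=overlay(i2,K2,T2,cur,332,157,57,50,7)
r=lambda im,x,y:cv2.resize(im[y:y+50,x:x+57],(399,350),interpolation=cv2.INTER_CUBIC)
cv2.imwrite('pics/o1.png',cv2.resize(np.vstack([np.hstack([a,b]),np.hstack([r(im,362,200),r(i2,332,157)])]),(684,600)))
E
```

```text
t 4.2 pos [466.1  38.9 170.3] yaw(y axis) -6.77 z [ 0.005  0.    -1.   ] F [-0.2 -1.3 -4.1] M [-0.05 -0.1   0.05] w 47.6 q [0.06 0.29 2.02 0.   0.82 0.18]
```

View pics/o1.png

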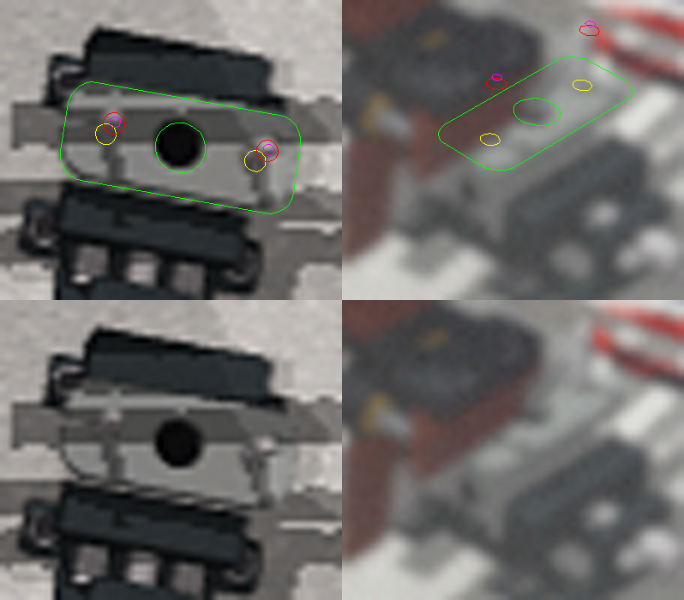

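The overlay fits the body well. The real bore sits about 0.5 px higher, so the body centre is about (488,-203) and the yaw -9.8° holds. The studs' bright tips sit slightly towards +x.

```bash
python3 -c "
from h import *
plan((488,-203,138),-9.8,7)"
```

```text
t 4.3 pos [464.1  38.8 167.2] yaw(y axis) -6.77 z [-0.001 -0.    -1.   ] F [ 0.3  0.1 -2.9] M [-0.05 -0.02 -0.  ] w 47.6 q [0.06 0.3  2.03 0.   0.82 0.18]
[-3.4, 0.7, 0.4, 0, 0, np.float64(0.4)],[-3.4, 0.8, 0.4, 0, 0, np.float64(0.4)],[-3.4, 0.8, 0.4, 0, 0, np.float64(0.4)],[-3.4, 0.8, 0.4, 0, 0, np.float64(0.5)],[-3.3, 0.9, 0.4, 0, 0, np.float64(0.4)],[-3.4, 0.9, 0.5, 0, 0, np.float64(0.5)],[-3.3, 0.8, 0.4, 0, 0, np.float64(0.4)],
left [ 0.41 -0.11 -0.2 ] -0.03
```

Emit:
apply_moves(series=[[[-2, 0.4, 0, 0, 0, 0.4, 0], [-3.4, 0.8, 0.4, 0, 0, 0.4, 0], [-3.4, 0.8, 0.4, 0, 0, 0.4, 0], [-3.4, 0.8, 0.4, 0, 0, 0.5, 0], [-3.4, 0.9, 0.4, 0, 0, 0.4, 0], [-3.4, 0.9, 0.5, 0, 0, 0.5, 0], [-3.3, 0.8, 0.4, 0, 0, 0.4, 0], [-1.4, 0.3, 0.4, 0, 0, 0, 0], [0, 0, 0, 0, 0, 0, 0], [0, 0, 0, 0, 0, 0, 0], [0, 0, 0, 0, 0, 0, 0]]])

```text
t: 5.4
ee_pos: [486.8, -202.5, 138.1]
orientation: [-2.4, -2.024, 0.001]
ft_force: [-0.5, 0.7, -3.2]
width: 47.3
```

```bash
python3 - <<'E'
from h import *
togo((488,-203,128),-9.8)
i2,K2,T2=cam('side'); im,K,T=cam('top')
r=lambda im,x,y:cv2.resize(im[y:y+75,x:x+80],(400,375),interpolation=cv2.INTER_CUBIC)
cv2.imwrite('pics/s2.png',np.hstack([r(i2,320,135),r(im,350,185)]))
E
```

```text
t 5.4 pos [ 486.8 -202.5  138.1] yaw(y axis) -9.71 z [-0.002  0.001 -1.   ] F [-0.5  0.7 -3.2] M [-0.03 -0.13 -0.02] w 47.3 q [-0.42  0.42  1.91  0.    0.81 -0.25]
tool shift cm [-0.03  0.12  1.01] turn about tool z deg 0.09
```

View pics/s2.png

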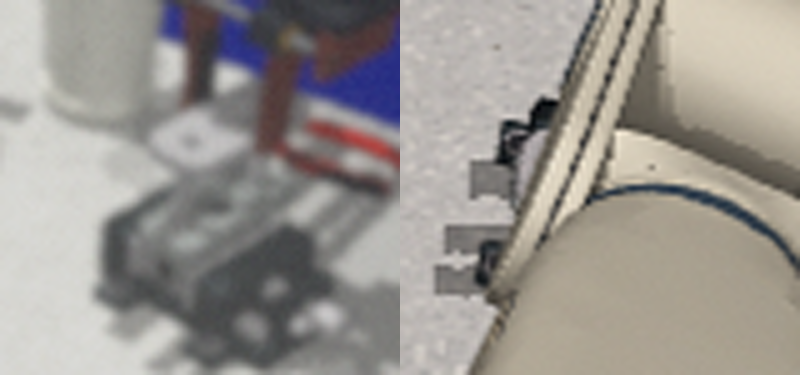

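The side view shows the plate level above the studs. The top view is blocked, so from here I'll go by feel.

Emit:
apply_moves(series=[[[0, 0.12, 0.3, 0, 0, 0.1, 0], [0, 0, 0.4, 0, 0, 0, 0], [0, 0, 0.3, 0, 0, 0, 0], [0, 0, 0.1, 0, 0, 0, 0], [0, 0, 0.1, 0, 0, 0, 0], [0, 0, 0.1, 0, 0, 0, 0], [0, 0, 0.1, 0, 0, 0, 0], [0, 0, 0.1, 0, 0, 0, 0], [0, 0, 0, 0, 0, 0, 0]]])

```text
t: 6.4
ee_pos: [488.6, -204.1, 123.6]
orientation: [-2.404, -2.022, 0.0]
ft_force: [-0.5, -0.3, -3.1]
width: 47.8
```

```bash
python3 -c "
from h import *
state()"
```

```text
t 6.4 pos [ 488.6 -204.1  123.6] yaw(y axis) -9.88 z [-0.  0. -1.] F [-0.5 -0.3 -3.1] M [-0.02 -0.09 -0.01] w 47.8 q [-0.42  0.45  1.92  0.    0.78 -0.25]
```

Emit:
apply_moves(series=[[[0, 0, 0.1, 0, 0, 0, 0], [0, 0, 0.1, 0, 0, 0, 0], [0, 0, 0, 0, 0, 0, 0]]])

```text
t: 6.7
ee_pos: [488.8, -204.2, 121.7]
orientation: [2.404, 2.022, 0.0]
ft_force: [-0.0, 0.2, -2.4]
width: 47.3
```

```bash
python3 -c "
from h import *
state()"
```

```text
t 6.7 pos [ 488.8 -204.2  121.7] yaw(y axis) -9.88 z [ 0. -0. -1.] F [-0.   0.2 -2.4] M [-0.07 -0.11 -0.  ] w 47.3 q [-0.42  0.45  1.92  0.    0.77 -0.25]
```

Emit:
apply_moves(series=[[[0, 0, 0.1, 0, 0, 0, 0], [0, 0, 0.1, 0, 0, 0, 0], [0, 0, 0, 0, 0, 0, 0]]])

```text
t: 7.0
ee_pos: [489.4, -204.5, 120.0]
orientation: [2.403, 2.021, 0.001]
ft_force: [3.6, -0.9, -1.5]
width: 47.7
```

```bash
python3 -c "
from h import *
state()"
```

```text
t 7.0 pos [ 489.4 -204.5  120. ] yaw(y axis) -9.87 z [ 0.002 -0.001 -1.   ] F [ 3.6 -0.9 -1.5] M [-0.22 -0.47  0.  ] w 47.7 q [-0.42  0.46  1.92 -0.    0.77 -0.25]
```

In the taper, the plate is pushed towards tool +y, so the studs lie slightly further that way. I'll shift and continue.

Emit:
apply_moves(series=[[[0, 0.1, 0, 0, 0, 0, 0], [0, 0, 0.1, 0, 0, 0, 0], [0, 0, 0, 0, 0, 0, 0]]])

```text
t: 7.3
ee_pos: [489.9, -204.5, 118.6]
orientation: [2.404, 2.021, 0.0]
ft_force: [3.2, -2.5, -2.3]
width: 47.7
```

```bash
python3 -c "
from h import *
state()"
```

```text
t 7.3 pos [ 489.9 -204.5  118.6] yaw(y axis) -9.88 z [ 0.001 -0.    -1.   ] F [ 3.2 -2.5 -2.3] M [-0.3  -0.55 -0.08] w 47.7 q [-0.42  0.46  1.91 -0.    0.77 -0.25]
```

Emit:
apply_moves(series=[[[-0.05, 0.08, 0, 0, 0, 0, 0], [0, 0, 0.1, 0, 0, 0, 0], [0, 0, 0, 0, 0, 0, 0]]])

```text
t: 7.6
ee_pos: [490.0, -204.8, 117.4]
orientation: [-2.404, -2.022, 0.0]
ft_force: [1.1, 0.4, -2.1]
width: 47.4
```

```bash
cat >>h.py <<'E'
def ft():
    o,r=state(); print('tool F',(r.T@o['ft_force']).round(1),'tool M',(r.T@o['moment']).round(2))
E
python3 -c "
from h import *
ft()"
```

```text
t 7.6 pos [ 490.  -204.8  117.4] yaw(y axis) -9.87 z [-0.001  0.    -1.   ] F [ 1.1  0.4 -2.1] M [-0.12 -0.25 -0.07] w 47.4 q [-0.42  0.46  1.91  0.    0.77 -0.25]
tool F [0.6 1.  2.1] tool M [-0.26 -0.08  0.07]
```

Emit:
apply_moves(series=[[[0, 0.04, 0.1, 0, 0, 0, 0], [0, 0, 0.2, 0, 0, 0, 0], [0, 0, 0.2, 0, 0, 0, 0], [0, 0, 0.2, 0, 0, 0, 0], [0, 0, 0.2, 0, 0, 0, 0], [0, 0, 0, 0, 0, 0, 0]]])

```text
t: 8.2
ee_pos: [490.4, -204.9, 108.3]
orientation: [-2.404, -2.022, 0.001]
ft_force: [-0.2, -1.3, -3.7]
width: 47.8
```

```bash
python3 -c "
from h import *
ft()"
```

```text
t 8.2 pos [ 490.4 -204.9  108.3] yaw(y axis) -9.87 z [-0.001  0.    -1.   ] F [-0.2 -1.3 -3.7] M [-0.08 -0.08 -0.04] w 47.8 q [-0.42  0.48  1.92  0.    0.75 -0.25]
tool F [-1.3  0.1  3.7] tool M [-0.1  -0.06  0.04]
```

Sliding freely. Now down from 108 to about 90 (flush is expected at about 86).

Emit:
apply_moves(series=[[[0, 0, 0.3, 0, 0, 0, 0], [0, 0, 0.3, 0, 0, 0, 0], [0, 0, 0.3, 0, 0, 0, 0], [0, 0, 0.3, 0, 0, 0, 0], [0, 0, 0.3, 0, 0, 0, 0], [0, 0, 0.3, 0, 0, 0, 0], [0, 0, 0, 0, 0, 0, 0]]])

```text
t: 8.9
ee_pos: [490.4, -204.8, 90.2]
orientation: [-2.404, -2.022, 0.001]
ft_force: [-0.4, 0.3, -1.9]
width: 47.7
```

```bash
python3 -c "
from h import *
ft()"
```

```text
t 8.9 pos [ 490.4 -204.8   90.2] yaw(y axis) -9.87 z [-0.001  0.    -1.   ] F [-0.4  0.3 -1.9] M [-0.07 -0.02 -0.03] w 47.7 q [-0.42  0.51  1.92  0.    0.71 -0.25]
tool F [ 0.2 -0.5  1.9] tool M [-0.03 -0.06  0.03]
```

Emit:
apply_moves(series=[[[0, 0, 0.1, 0, 0, 0, 0], [0, 0, 0.1, 0, 0, 0, 0], [0, 0, 0.1, 0, 0, 0, 0], [0, 0, 0.08, 0, 0, 0, 0], [0, 0, 0, 0, 0, 0, 0]]])

```text
t: 9.4
ee_pos: [490.7, -205.0, 86.8]
orientation: [-2.404, -2.022, 0.0]
ft_force: [0.2, 0.3, -3.5]
width: 47.9
```

```bash
python3 -c "
from h import *
ft()"
```

```text
t 9.4 pos [ 490.7 -205.    86.8] yaw(y axis) -9.87 z [-0.  0. -1.] F [ 0.2  0.3 -3.5] M [-0.01 -0.06 -0.01] w 47.9 q [-0.42  0.51  1.92  0.    0.7  -0.25]
tool F [0.3 0.2 3.5] tool M [-0.06 -0.    0.01]
```

Emit:
apply_moves(series=[[[0, 0, 0.05, 0, 0, 0, 0], [0, 0, 0.05, 0, 0, 0, 0], [0, 0, 0.05, 0, 0, 0, 0], [0, 0, 0, 0, 0, 0, 0]]])

```text
t: 9.8
ee_pos: [490.8, -205.0, 86.1]
orientation: [2.404, 2.022, 0.0]
ft_force: [-2.2, 1.0, 5.0]
width: 47.7
```

```bash
python3 -c "
from h import *
ft()"
```

```text
t 9.8 pos [ 490.8 -205.    86.1] yaw(y axis) -9.87 z [ 0. -0. -1.] F [-2.2  1.   5. ] M [0.08 0.22 0.04] w 47.7 q [-0.42  0.52  1.92  0.    0.7  -0.25]
tool F [ 0.6 -2.4 -5. ] tool M [ 0.23  0.04 -0.04]
```

Contact at 86.1 mm, as expected. I'll release and lift, and check the cover estimate against the first picture at the same time.

Emit:
apply_moves(series=[[[0, 0, 0, 0, 0, 0, 0.6], [0, 0, 0, 0, 0, 0, 0.7], [0, 0, 0, 0, 0, 0, 1], [0, 0, 0, 0, 0, 0, 1], [0, 0, 0, 0, 0, 0, 1], [0, 0, -1, 0, 0, 0, 1], [0, 0, -3, 0, 0, 0, 1], [0, 0, -4, 0, 0, 0, 1], [0, 0, -3, 0, 0, 0, 1], [0, 0, -1, 0, 0, 0, 1], [0, 0, 0, 0, 0, 0, 1]]])

```text
t: 10.9
ee_pos: [491.5, -205.3, 207.1]
orientation: [2.402, 2.02, 0.002]
ft_force: [-0.3, -0.6, 1.0]
width: 87.6
```

```bash
python3 - <<'E'
from h import *
plan((590,176,180),-4.4,12)
_,K,T=cam('top'); im=cv2.imread('pics/top0.png'); i2,K2,T2=cam('side')
c=(590,176.3);y=-4.4
cur=[(outl(c,y,12),(0,255,0)),(circ(c,y,(0,36),12,6),(0,255,255)),(circ(c,y,(0,-36),12,6),(0,255,255))]
a=np.radians(np.arange(30,360,60)); P=17.32*np.c_[np.cos(a),np.sin(a),0*a]; P=R.from_euler('z',y,degrees=True).apply(P)+[*c,38]; cur.append((P,(0,0,255)))
o=overlay(im,K,T,cur,240,170,50,40,8); raw=cv2.resize(im[170:210,240:290],(400,320),interpolation=cv2.INTER_CUBIC)
s=cv2.resize(i2[150:215,330:411],(400,320),interpolation=cv2.INTER_CUBIC)
cs=[(outl((490.7,-204.9),-9.87,80),(0,255,0)),(outl((490.7,-204.9),-9.87,68),(255,255,0))]
s2=cv2.resize(overlay(i2,K2,T2,cs,330,150,81,65,4),(400,320))
cv2.imwrite('pics/o3.png',cv2.resize(np.vstack([np.hstack([o,raw]),np.hstack([s,s2])]),(750,600)))
E
```

```text
t 10.9 pos [ 491.5 -205.3  207.1] yaw(y axis) -9.87 z [ 0.003 -0.001 -1.   ] F [-0.3 -0.6  1. ] M [-0.04 -0.08 -0.01] w 87.6 q [-0.42  0.33  1.86  0.    0.95 -0.25]
[3.3, 0.3, 0.2, 0, 0, np.float64(-0.5)],[3.3, 0.3, 0.2, 0, 0, np.float64(-0.5)],[3.3, 0.3, 0.2, 0, 0, np.float64(-0.4)],[3.3, 0.3, 0.2, 0, 0, np.float64(-0.5)],[3.2, 0.4, 0.2, 0, 0, np.float64(-0.4)],[3.2, 0.4, 0.2, 0, 0, np.float64(-0.5)],[3.3, 0.4, 0.2, 0, 0, np.float64(-0.4)],[3.2, 0.4, 0.3, 0, 0, np.float64(-0.5)],[3.2, 0.5, 0.2, 0, 0, np.float64(-0.4)],[3.3, 0.5, 0.3, 0, 0, np.float64(-0.5)],[3.2, 0.5, 0.2, 0, 0, np.float64(-0.4)],[3.3, 0.6, 0.3, 0, 0, np.float64(-0.5)],
left [-0.15 -0.33  0.17] -0.03
```

View pics/o3.png

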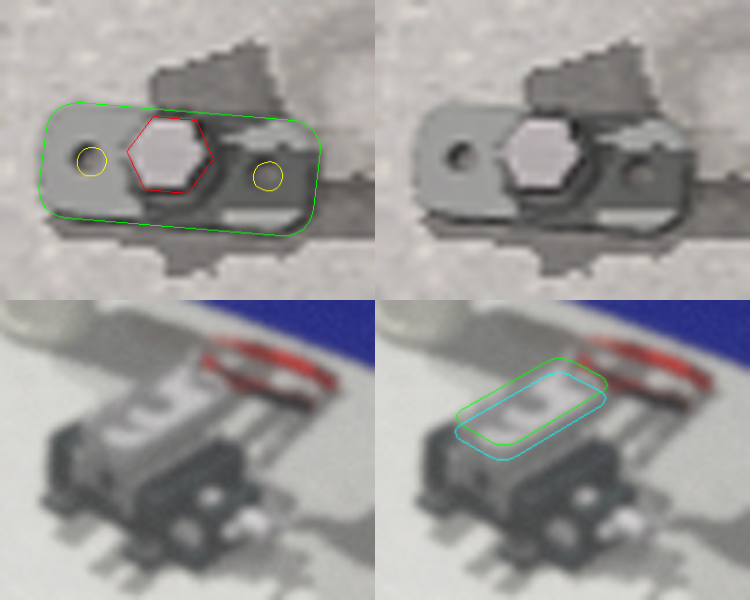

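The hexagon overlay fits within about 1 mm, giving a refined cover centre of about (591,177). In the side view the spacer lies flat on the body, on the predicted outline.

Emit:
apply_moves(series=[[[2, 0.2, 0, 0, 0, -0.5, 1], [3.5, 0.3, 0.2, 0, 0, -0.5, 1], [3.5, 0.3, 0.3, 0, 0, -0.5, 1], [3.5, 0.3, 0.3, 0, 0, -0.5, 1], [3.5, 0.4, 0.3, 0, 0, -0.4, 1], [3.5, 0.4, 0.3, 0, 0, -0.5, 1], [3.5, 0.4, 0.3, 0, 0, -0.5, 1], [3.5, 0.4, 0.3, 0, 0, -0.5, 1], [3.5, 0.5, 0.3, 0, 0, -0.5, 1], [3.5, 0.5, 0.3, 0, 0, -0.5, 1], [3.2, 0.5, 0.3, 0, 0, -0.5, 1], [2, 0.4, 0.2, 0, 0, -0.5, 1]]])

```text
t: 12.2
ee_pos: [583.9, 175.1, 172.0]
orientation: [-2.294, -2.144, 0.005]
ft_force: [-0.3, 0.3, 0.4]
width: 87.7
```

```bash
python3 -c "
from h import *
togo((591,176.8,75),-4.5)"
```

```text
t 12.2 pos [583.9 175.1 172. ] yaw(y axis) -3.87 z [-0.003 -0.001 -1.   ] F [-0.3  0.3  0.4] M [-0.08 -0.11 -0.02] w 87.7 q [0.27 0.48 1.71 0.   0.96 0.34]
tool shift cm [0.22 0.72 9.69] turn about tool z deg 0.63
```

Emit:
apply_moves(series=[[[0, 0.3, 1.5, 0, 0, 0.3, 1], [0, 0.3, 3, 0, 0, 0.3, 1], [0, 0, 3, 0, 0, 0, 1], [0, 0, 1.5, 0, 0, 0, 1], [0, 0, 0, 0, 0, 0, 1], [0, 0, 0, 0, 0, 0, 1]]])

```text
t: 12.8
ee_pos: [590.8, 172.3, 84.3]
orientation: [-2.309, -2.13, 0.001]
ft_force: [0.8, -0.2, 0.6]
width: 88.0
```

```bash
python3 -c "
from h import *
togo((591,176.8,33.5),-4.5)"
```

```text
t 12.8 pos [590.8 172.3  84.3] yaw(y axis) -4.61 z [-0.001 -0.    -1.   ] F [ 0.8 -0.2  0.6] M [-0.02 -0.1  -0.01] w 88.0 q [ 0.26  0.61  1.73 -0.    0.8   0.34]
tool shift cm [ 0.45 -0.02  5.08] turn about tool z deg -0.11
```

Emit:
apply_moves(series=[[[0.45, 0, 1, 0, 0, 0, 1], [0, 0, 2, 0, 0, 0, 1], [0, 0, 1.5, 0, 0, 0, 1], [0, 0, 0.5, 0, 0, 0, 1], [0, 0, 0, 0, 0, 0, 1], [0, 0, 0, 0, 0, 0, 0.6], [0, 0, 0, 0, 0, 0, 0.4], [0, 0, 0, 0, 0, 0, 0], [0, 0, 0, 0, 0, 0, 0], [0, 0, 0, 0, 0, 0, 0], [0, 0, 0, 0, 0, 0, 0], [0, 0, 0, 0, 0, 0, 0]]])

```text
t: 14.0
ee_pos: [591.2, 177.4, 34.4]
orientation: [2.308, 2.131, 0.0]
ft_force: [0.7, -0.3, 0.3]
width: 34.9
```

```bash
python3 -c "
from h import *
ft()"
```

```text
t 14.0 pos [591.2 177.4  34.4] yaw(y axis) -4.57 z [ 0.  0. -1.] F [ 0.7 -0.3  0.3] M [-0.04 -0.13  0.02] w 34.9 q [0.27 0.69 1.74 0.   0.71 0.35]
tool F [-0.3  0.7 -0.3] tool M [-0.13 -0.03 -0.02]
```

Still closing (34.9 mm), so I'll wait a few more rows.

Emit:
apply_moves(series=[[[0, 0, 0, 0, 0, 0, 0], [0, 0, 0, 0, 0, 0, 0], [0, 0, 0, 0, 0, 0, 0], [0, 0, 0, 0, 0, 0, 0]]])

```text
t: 14.4
ee_pos: [591.6, 177.4, 34.5]
orientation: [2.308, 2.131, 0.001]
ft_force: [2.8, -0.3, -0.4]
width: 30.2
```

```bash
python3 -c "
from h import *
ft()"
```

```text
t 14.4 pos [591.6 177.4  34.5] yaw(y axis) -4.57 z [ 0.001  0.    -1.   ] F [ 2.8 -0.3 -0.4] M [-0.07 -0.44 -0.05] w 30.2 q [ 0.27  0.69  1.74 -0.    0.71  0.35]
tool F [-0.1  2.8  0.4] tool M [-0.45 -0.03  0.05]
```

Gripped on the flats (30.2 mm). Lifting.

Emit:
apply_moves(series=[[[0, 0, -0.5, 0, 0, 0, 0], [0, 0, -1.5, 0, 0, 0, 0], [0, 0, -3, 0, 0, 0, 0], [0, 0, -4, 0, 0, 0, 0], [0, 0, -4, 0, 0, 0, 0], [0, 0, -1.5, 0, 0, 0, 0], [0, 0, 0, 0, 0, 0, 0], [0, 0, 0, 0, 0, 0, 0]]])

```text
t: 15.2
ee_pos: [590.1, 177.1, 178.3]
orientation: [-2.308, -2.131, 0.003]
ft_force: [-0.7, -0.2, -3.9]
width: 30.2
```

```bash
python3 -c "
from h import *
ft()
plan((490.7,-205,165),-9.87,11)"
```

```text
t 15.2 pos [590.1 177.1 178.3] yaw(y axis) -4.57 z [-0.002 -0.    -1.   ] F [-0.7 -0.2 -3.9] M [-0.  -0.1 -0. ] w 30.2 q [0.27 0.48 1.69 0.   0.97 0.35]
tool F [-0.3 -0.7  3.9] tool M [-0.1   0.01  0.  ]
t 15.2 pos [590.1 177.1 178.3] yaw(y axis) -4.57 z [-0.002 -0.    -1.   ] F [-0.7 -0.2 -3.9] M [-0.  -0.1 -0. ] w 30.2 q [0.27 0.48 1.69 0.   0.97 0.35]
[-3.5, -0.6, 0.1, 0, 0, np.float64(0.5)],[-3.5, -0.6, 0.1, 0, 0, np.float64(0.5)],[-3.6, -0.6, 0.1, 0, 0, np.float64(0.5)],[-3.6, -0.5, 0.1, 0, 0, np.float64(0.5)],[-3.6, -0.5, 0.1, 0, 0, np.float64(0.5)],[-3.5, -0.5, 0.1, 0, 0, np.float64(0.5)],[-3.6, -0.4, 0.2, 0, 0, np.float64(0.5)],[-3.6, -0.4, 0.1, 0, 0, np.float64(0.4)],[-3.5, -0.4, 0.2, 0, 0, np.float64(0.5)],[-3.6, -0.4, 0.1, 0, 0, np.float64(0.4)],[-3.5, -0.3, 0.2, 0, 0, np.float64(0.5)],
left [ 0.11 -0.3   0.36] 0.0
```

Emit:
apply_moves(series=[[[-2, -0.3, 0, 0, 0, 0.5, 0], [-3.5, -0.6, 0.1, 0, 0, 0.5, 0], [-3.6, -0.6, 0.1, 0, 0, 0.5, 0], [-3.8, -0.6, 0.1, 0, 0, 0.5, 0], [-3.8, -0.6, 0.1, 0, 0, 0.5, 0], [-3.8, -0.5, 0.1, 0, 0, 0.5, 0], [-3.8, -0.5, 0.2, 0, 0, 0.5, 0], [-3.8, -0.5, 0.1, 0, 0, 0.4, 0], [-3.6, -0.4, 0.2, 0, 0, 0.5, 0], [-3.6, -0.3, 0.1, 0, 0, 0.4, 0], [-2.6, -0.2, 0.2, 0, 0, 0.5, 0], [-1.2, -0.1, 0, 0, 0, 0, 0]]])

```text
t: 16.4
ee_pos: [488.2, -206.1, 164.3]
orientation: [-2.404, -2.016, 0.003]
ft_force: [0.3, -0.0, -3.5]
width: 29.7
```

Emit:
apply_moves(series=[[[0, 0, 0, 0, 0, 0, 0], [0, 0, 0, 0, 0, 0, 0], [0, 0, 0, 0, 0, 0, 0]]])

```text
t: 16.7
ee_pos: [490.7, -203.1, 166.0]
orientation: [-2.403, -2.023, 0.0]
ft_force: [0.1, -0.3, -4.0]
width: 29.8
```

```bash
python3 -c "
from h import *
togo((490.7,-205,145),-9.87)"
```

```text
t 16.7 pos [ 490.7 -203.1  166. ] yaw(y axis) -9.81 z [-0.001  0.001 -1.   ] F [ 0.1 -0.3 -4. ] M [-0.06 -0.06  0.02] w 29.8 q [-0.42  0.38  1.89  0.    0.87 -0.24]
tool shift cm [-0.18  0.03  2.1 ] turn about tool z deg 0.06
```

Emit:
apply_moves(series=[[[-0.14, 0.03, 0.5, 0, 0, 0.1, 0], [0, 0, 0.8, 0, 0, 0, 0], [0, 0, 0.6, 0, 0, 0, 0], [0, 0, 0.3, 0, 0, 0, 0], [0, 0, 0.1, 0, 0, 0, 0], [0, 0, 0.1, 0, 0, 0, 0], [0, 0, 0.1, 0, 0, 0, 0], [0, 0, 0.1, 0, 0, 0, 0], [0, 0, 0, 0, 0, 0, 0]]])

```text
t: 17.6
ee_pos: [490.8, -205.7, 140.4]
orientation: [2.406, 2.02, 0.0]
ft_force: [-0.0, -0.2, -2.6]
width: 29.8
```

```bash
python3 -c "
from h import *
ft()"
```

```text
t 17.6 pos [ 490.8 -205.7  140.4] yaw(y axis) -9.98 z [ 0. -0. -1.] F [-0.  -0.2 -2.6] M [-0.02 -0.06  0.02] w 29.8 q [-0.42  0.43  1.9   0.    0.81 -0.25]
tool F [-0.2 -0.   2.6] tool M [-0.07 -0.01 -0.02]
```

Emit:
apply_moves(series=[[[0.08, 0, 0, 0, 0, -0.1, 0], [0, 0, 0.1, 0, 0, 0, 0], [0, 0, 0.1, 0, 0, 0, 0], [0, 0, 0, 0, 0, 0, 0]]])

```text
t: 18.0
ee_pos: [490.9, -204.8, 138.2]
orientation: [-2.404, -2.022, 0.0]
ft_force: [0.1, -0.0, -2.9]
width: 29.6
```

```bash
python3 -c "
from h import *
ft()"
```

```text
t 18.0 pos [ 490.9 -204.8  138.2] yaw(y axis) -9.87 z [-0.  0. -1.] F [ 0.1 -0.  -2.9] M [-0.   -0.08  0.01] w 29.6 q [-0.42  0.43  1.9   0.    0.81 -0.25]
tool F [0.  0.1 2.9] tool M [-0.08  0.01 -0.01]
```

Emit:
apply_moves(series=[[[0, 0, 0.1, 0, 0, 0, 0], [0, 0, 0.1, 0, 0, 0, 0], [0, 0, 0, 0, 0, 0, 0]]])

```text
t: 18.3
ee_pos: [490.9, -204.8, 136.2]
orientation: [-2.404, -2.022, 0.0]
ft_force: [0.5, 0.0, -3.7]
width: 29.6
```

```bash
python3 -c "
from h import *
ft()"
```

```text
t 18.3 pos [ 490.9 -204.8  136.2] yaw(y axis) -9.87 z [-0.  0. -1.] F [ 0.5  0.  -3.7] M [ 0.   -0.04 -0.07] w 29.6 q [-0.42  0.43  1.9   0.    0.81 -0.25]
tool F [0.1 0.5 3.7] tool M [-0.04  0.01  0.07]
```

Emit:
apply_moves(series=[[[0, 0, 0.1, 0, 0, 0, 0], [0, 0, 0.1, 0, 0, 0, 0], [0, 0, 0.1, 0, 0, 0, 0], [0, 0, 0, 0, 0, 0, 0]]])

```text
t: 18.7
ee_pos: [490.9, -204.8, 133.2]
orientation: [-2.404, -2.022, 0.0]
ft_force: [-0.9, 0.6, -3.5]
width: 29.6
```

```bash
python3 -c "
from h import *
ft()"
```

```text
t 18.7 pos [ 490.9 -204.8  133.2] yaw(y axis) -9.87 z [-0.  0. -1.] F [-0.9  0.6 -3.5] M [-0.07 -0.09 -0.  ] w 29.6 q [-0.42  0.44  1.91  0.    0.8  -0.25]
tool F [ 0.4 -1.   3.5] tool M [-0.1  -0.06  0.  ]
```

The holes are over the full stud diameter with no side load. Down to about 118 (flush is expected at about 114.5).

Emit:
apply_moves(series=[[[0, 0, 0.2, 0, 0, 0, 0], [0, 0, 0.2, 0, 0, 0, 0], [0, 0, 0.2, 0, 0, 0, 0], [0, 0, 0.2, 0, 0, 0, 0], [0, 0, 0.2, 0, 0, 0, 0], [0, 0, 0.2, 0, 0, 0, 0], [0, 0, 0.2, 0, 0, 0, 0], [0, 0, 0.1, 0, 0, 0, 0], [0, 0, 0, 0, 0, 0, 0]]])

```text
t: 19.6
ee_pos: [490.9, -204.8, 118.2]
orientation: [-2.404, -2.022, 0.0]
ft_force: [-0.1, 0.9, -3.2]
width: 29.7
```

```bash
python3 -c "
from h import *
ft()"
```

```text
t 19.6 pos [ 490.9 -204.8  118.2] yaw(y axis) -9.87 z [-0.  0. -1.] F [-0.1  0.9 -3.2] M [ 0.01 -0.06 -0.02] w 29.7 q [-0.42  0.46  1.91  0.    0.77 -0.25]
tool F [ 0.8 -0.2  3.2] tool M [-0.05  0.02  0.02]
```

Emit:
apply_moves(series=[[[0, 0, 0.1, 0, 0, 0, 0], [0, 0, 0.1, 0, 0, 0, 0], [0, 0, 0.1, 0, 0, 0, 0], [0, 0, 0.05, 0, 0, 0, 0], [0, 0, 0.05, 0, 0, 0, 0], [0, 0, 0, 0, 0, 0, 0]]])

```text
t: 20.2
ee_pos: [491.0, -204.8, 114.4]
orientation: [-2.404, -2.022, 0.0]
ft_force: [-1.0, -0.8, -1.8]
width: 30.0
```

```bash
python3 -c "
from h import *
ft()"
```

```text
t 20.2 pos [ 491.  -204.8  114.4] yaw(y axis) -9.87 z [-0.  0. -1.] F [-1.  -0.8 -1.8] M [0.03 0.02 0.02] w 30.0 q [-0.42  0.47  1.91 -0.    0.76 -0.25]
tool F [-1.  -0.8  1.8] tool M [ 0.02  0.03 -0.02]
```

Emit:
apply_moves(series=[[[0, 0, 0.04, 0, 0, 0, 0], [0, 0, 0.04, 0, 0, 0, 0], [0, 0, 0, 0, 0, 0, 0]]])

```text
t: 20.5
ee_pos: [491.0, -204.9, 114.4]
orientation: [2.404, 2.022, 0.0]
ft_force: [-3.7, 0.7, 8.5]
width: 29.7
```

```bash
python3 -c "
from h import *
ft()"
```

```text
t 20.5 pos [ 491.  -204.9  114.4] yaw(y axis) -9.87 z [ 0. -0. -1.] F [-3.7  0.7  8.5] M [ 0.19  0.63 -0.01] w 29.7 q [-0.42  0.47  1.91 -0.    0.76 -0.25]
tool F [ 0.1 -3.7 -8.5] tool M [0.65 0.08 0.01]
```

Seated at 114.4 mm with about 12 N of support. I'll release, lift and retreat.

Emit:
apply_moves(series=[[[0, 0, 0, 0, 0, 0, 0.5], [0, 0, 0, 0, 0, 0, 0.7], [0, 0, 0, 0, 0, 0, 1], [0, 0, 0, 0, 0, 0, 1], [0, 0, 0, 0, 0, 0, 1], [0, 0, 0, 0, 0, 0, 1], [0, 0, -1, 0, 0, 0, 1], [0, 0, -3, 0, 0, 0, 1], [0, 0, -4, 0, 0, 0, 1], [0, 0, -3, 0, 0, 0, 1], [3, 0, 0, 0, 0, 0, 1], [4, 0, 0, 0, 0, 0, 1]]])

```text
t: 21.7
ee_pos: [503.9, -136.5, 225.8]
orientation: [2.405, 2.016, 0.003]
ft_force: [1.6, 0.5, -0.3]
width: 87.7
```

Emit:
apply_moves(series=[[[4, 0, 0, 0, 0, 0, 1], [4, 0, 0, 0, 0, 0, 1], [4, 0, 0, 0, 0, 0, 1], [4, 0, 0, 0, 0, 0, 1], [2, 0, 0, 0, 0, 0, 1], [0, 0, 0, 0, 0, 0, 1], [0, 0, 0, 0, 0, 0, 1]]])

```text
t: 22.4
ee_pos: [533.7, 41.5, 224.0]
orientation: [2.403, 2.023, -0.0]
ft_force: [-0.5, 0.2, 0.5]
width: 87.7
```

```bash
python3 - <<'E'
from h import *
state()
im,K,T=cam('top'); i2,K2,T2=cam('side'); c=(490,-204);y=-9.87
cur=[(outl(c,y,92),(0,255,0)),(outl(c,y,80),(255,255,0)),(outl(c,y,68),(0,128,255))]
a=np.radians(np.arange(30,360,60)); P=17.32*np.c_[np.cos(a),np.sin(a),0*a]; P=R.from_euler('z',y,degrees=True).apply(P)+[*c,118]; cur.append((P,(0,0,255)))
r=lambda im,x,y:cv2.resize(im[y:y+60,x:x+80],(400,300),interpolation=cv2.INTER_CUBIC)
cv2.imwrite('pics/f.png',np.vstack([np.hstack([r(im,350,195),overlay(im,K,T,cur,350,195,80,60,5)]),np.hstack([r(i2,326,150),overlay(i2,K2,T2,cur,326,150,80,60,5)])]))
E
```

```text
t 22.4 pos [533.7  41.5 224. ] yaw(y axis) -9.8 z [ 0. -0. -1.] F [-0.5  0.2  0.5] M [-0.   -0.1   0.03] w 87.7 q [ 0.06  0.31  1.84 -0.    0.99  0.23]
```

View pics/f.png

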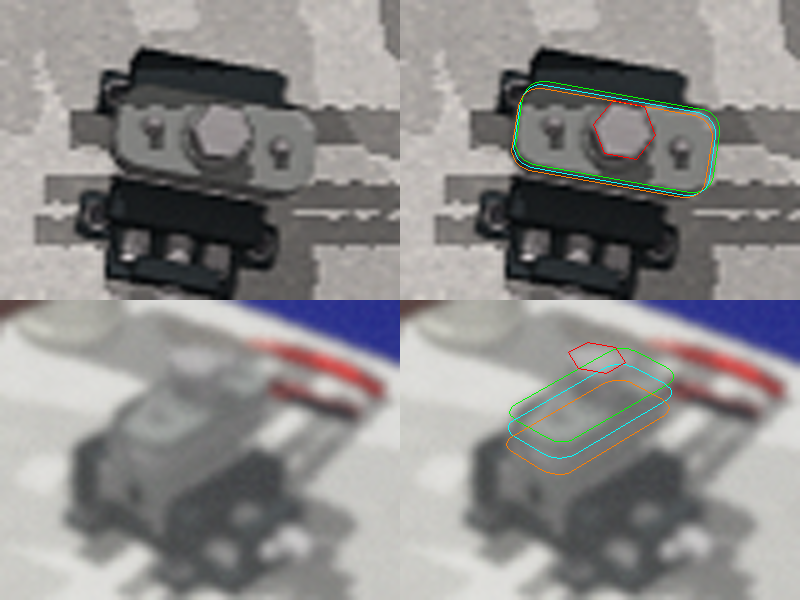

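The final view shows both studs standing through the cover holes (crop at (152,130) and (280,150)). The stack outline matches the flush heights, with the hexagon up and the arm clear. I'll hand in.

```bash
python3 -c "
from workcell import ctrl
print(ctrl.close_job())"
```

```text
the job is handed in; nothing more can be done
None
```

The spacer is threaded over both studs and lies on the valve body. The cover lies on the spacer, hexagon up. Both are released, and I handed the job in at about 22 s of the 72 s allowed.

**Spacer:** I felt for the studs in 1 mm steps. One side load of about 4 N in the taper was corrected by shifting about 2 mm along the tool's y. It seated at TCP z 86.1 mm, where 86 was expected, and the wrist read 5 N.

**Cover:** It slid down with no side load above about 1 N. It seated at TCP z 114.4 mm, where 114.5 was expected, and the wrist read 8.5 N.

**Last checks:**
- The final pictures show both stud tips through the cover holes and the stack outline matching the expected flush heights. The side picture was blurred, so the flush fit rests mainly on the seating heights and contact forces.
- The gripper was open and well clear of the stack.
- The camera and arm positions disagreed by 2–3 mm at the vice; feeling for the studs made up for it.
- I did not check the bystanders with a separate picture, but no contact with them showed in the forces.

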